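# Put the cooking ingredients into their colour-matched stands

### The arm

A 6-joint arm with a two-finger parallel gripper is mounted at the origin on a cart in front of the work surface, level with it; the furniture and walls round the work are solid. World frame = base frame: x ahead of the robot, y to its left, z up, the work surface at z = 0. Lengths are in m, angles in rad, forces in N, time in s.
With the tool pointing down it reaches from about 0.225 to 0.875 m from the base axis. Payload 3.4 kg.
Tool frame: the origin (TCP) lies between the finger pads, 19 mm behind the fingertips; this is the grasp point; z points along the fingers, y is the line along which they close (so a half turn about z gives the same grasp; the last joint's range is limited). The gripper opens to 85 mm and grips with 20 to 120 N. Pads are 22 mm wide; open, the fingers measure 114 mm over their backs; the gripper's body (76 mm by 85 mm) begins 54 mm behind the grasp point. The pads swing forward as they close: fully open they stand 13 mm farther back than shut.
Start: joints at [-1.462, 0.276, 1.505, -0, 1.361, -0.121], TCP at [0.131, -0.56, 0.25] pointing down, gripper open.
Joint ranges: [-2.89, 2.89], [-0.75, 2.08], [0.22, 2.7], [-1.18, 4.32], [0.11, 2.71], [-2.7, 2.7]. Speed limits (rad/s): [2.57, 2.57, 3.14, 3.14, 3.14, 3.14].

### API

Orientations are given as a unit quaternion [w, x, y, z].
In Python, from rig import manip gives the robot as it stands.
- The arm moves only by the shell command python3 -m pendant 'ROWS' [FORCE]. ROWS is JSON, a list of rows, each an object of numbers: "dx", "dy", "dz": the shift along the tool's x, y, z in m; "rx", "ry", "rz": the turn, a rotation vector about the tool's x, y, z in degrees; "hand": the finger opening in m, from 0 to 0.0854. In form: [{"dx": .., "dy": .., "dz": .., "rx": .., "ry": .., "rz": .., "hand": ..}, ...]. A call has 1 to 12 rows; each row shifts and turns the commanded pose from where the row before left it, along the tool's axes as they then stand; what a row does not reach is not made up. A row lasts 1/12 s, in which the tool goes at most 41.7 mm and 7.16 degrees, less where a joint would pass 70% of its speed; a pose out of reach is approached as far as the arm can. A call is refused whole if a number of a shift passes 0.0417 or a number of a turn 7.16, either way. A call with a gripper value outside its range is refused whole. The fingers move at their own pace and stop on an object; FORCE is the grip in N (left out, the last holds). Time passes only in rows, so rows that do not move let the fingers close. It gives the time, the measured TCP pose, the force, the opening and the grip force at its end, in the units of the state.
- manip.get_state(): the state, without advancing time (a new reading comes with each control period).
- manip.get_image(name): name is "scene" or "side" or "wrist"; returns a dict with "frame" (384x512x3 uint8, red, green, blue), "fx", "fy", "cx", "cy" (pixels), "position" and "attitude" of the camera in the world; the wrist camera has in their place "mount" (4x4, takes a point from camera to tool coordinates, whose origin is the TCP and whose axes are the flange's). Camera axes: x right, y up, looking along -z (the intrinsics and any distortion apply to the point x, -y, -z); pixel columns grow to the right and rows downward; lengths in m; the calibration is good to about 2 mm. A picture is of the moment at which its call begins: read the wrist's pose just before it. There is no depth.
- manip.sign_off(): hands the job in; it is judged then, once.
The state is a dict: "clock": time; "qpos": joint angles; "qd": joint speeds; "effort": joint torques, N m; "position": TCP position; "ee_rot": TCP orientation; "contact_force": force on the tool from outside, world axes, zero at the start; "moment": the same for the moment, N m; "width": finger opening in m; "gripper_force": force on a finger pad.
Only numpy, scipy, OpenCV 4.12 (cv2) and the standard library are available. Lean on these libraries where they do the work, as an engineer would, in place of code of your own. Each camera call takes 0.05 s, during which the arm holds its last target. There are 200 camera calls.

### The job

Stand each of the four ingredients upright, right down inside the stand of its own colour: the red-capped spice jar in the red one, the garlic bulb in the white one, the teal-labelled tin in the teal one and the jar with amber-yellow contents in the yellow one. Set them down gently rather than dropping them, and leave the drinks can and the grey-lidded jar of pink contents standing where they are.

Things in the scene. Friction and masses are not known exactly. Their poses are not given: they have to be found in the camera images.
- spice_jar: slim round clear spice jar with a red cap, 45 mm across, 106 mm tall, about 0.11 kg, loose, standing; the cap takes the top 21 mm and is fixed. Belongs in the red stand. Origin: centre of its underside; z up along its axis.
- garlic: whole pale pinkish-white garlic bulb, about 48 x 50 mm across and 51 mm tall, rounded, narrowing to a tip at the top, about 0.06 kg, loose, standing on its flat root end; can be gripped across the bulb with the TCP about 36 mm above its origin. Belongs in the white stand. Origin: centre of its underside; z up along its axis.
- soup_tin: round food tin with a teal label and a metal lid, 57 mm across, 72 mm tall, about 0.18 kg, loose, standing. Belongs in the teal stand. Origin: centre of its underside; z up along its axis.
- honey_jar: faceted glass jar of amber-yellow contents with a white round lid, 58 mm wide along its x and 62 mm along its y, 99 mm tall (lid fixed, 57 mm across, top 11 mm), about 0.44 kg, loose, standing; gripped with the TCP about 75 mm above its origin the gripper's body clears the lid. Belongs in the yellow stand. Origin: centre of its underside; z up along its axis.
- red_stand: low round red jar stand, fixed to the worktop: a pale wooden foot disc 80 mm across with a red collar ring on it, outside diameter 74 mm, wall 6 mm, rim 16 mm above the worktop; inside the ring is a flat cork floor 62 mm across, 6 mm above the worktop (the well is 10 mm deep). Origin: centre of its underside, on the worktop; z up; its yaw is meaningless
- white_stand: low round white jar stand, fixed to the worktop: a pale wooden foot disc 84 mm across with a white collar ring on it, outside diameter 78 mm, wall 6 mm, rim 16 mm above the worktop; inside the ring is a flat cork floor 66 mm across, 6 mm above the worktop (the well is 10 mm deep). Origin: centre of its underside, on the worktop; z up; its yaw is meaningless
- teal_stand: low round teal jar stand, fixed to the worktop: a pale wooden foot disc 92 mm across with a teal collar ring on it, outside diameter 86 mm, wall 6 mm, rim 16 mm above the worktop; inside the ring is a flat cork floor 74 mm across, 6 mm above the worktop (the well is 10 mm deep). Origin: centre of its underside, on the worktop; z up; its yaw is meaningless
- yellow_stand: low round yellow jar stand, fixed to the worktop: a pale wooden foot disc 96 mm across with a yellow collar ring on it, outside diameter 90 mm, wall 6 mm, rim 16 mm above the worktop; inside the ring is a flat cork floor 78 mm across, 6 mm above the worktop (the well is 10 mm deep). Origin: centre of its underside, on the worktop; z up; its yaw is meaningless
- drinks_can: bystander: cream and green drinks can, 66 mm across, 115 mm tall, loose, standing among the other things; to be left where it is. Origin: centre of its underside; z up along its axis.
- pink_jar: bystander: square-shouldered glass jar with a grey lid and pink-red contents, 71 mm across, 110 mm tall, loose, standing behind the right half of the work; to be left where it is. Behind it a tall tiled wall fills all of x > 0.684 where y < -0.144, so keep the arm drawn in when swinging past its corner. Origin: centre of its underside; z up along its axis.
Mind the look-alikes: they are no part of the job. What is shaped like the honey_jar but purple is not meant.

How it is judged:
At the end, for the whole second after the job is handed in: Each ingredient is at rest in its own stand: origin within 12 mm of the stand's axis and no more than 12 mm above its underside, upright within 0.15 rad (garlic 0.4), released; drinks can and pink jar upright within 0.2 rad and within 30 mm of where they stood (horizontal distance between spice_jar and red_stand below 0.012 m and z of spice_jar in the frame of red_stand below 0.012 m and angle between each of spice_jar, soup_tin, honey_jar's own z axis and vertical below 0.15 rad and linear speed of each of spice_jar, garlic, soup_tin, honey_jar below 0.02 m/s and horizontal distance between garlic and white_stand below 0.012 m and z of garlic in the frame of white_stand below 0.012 m and angle between garlic's own z axis and vertical below 0.4 rad and horizontal distance between soup_tin and teal_stand below 0.012 m and z of soup_tin in the frame of teal_stand below 0.012 m and horizontal distance between honey_jar and yellow_stand below 0.012 m and z of honey_jar in the frame of yellow_stand below 0.012 m and distance of each of drinks_can, pink_jar from where it was at the start of the episode below 0.03 m and angle between each of drinks_can, pink_jar's own z axis and vertical below 0.2 rad); the robot touches nothing.
It fails at once if an ingredient is dropped into its stand (falls onto it faster than 0.7 m/s) ((horizontal distance between spice_jar and red_stand below 0.03 m and z of spice_jar in the frame of red_stand below 0.05 m and linear speed of spice_jar above 0.7 m/s) or (horizontal distance between garlic and white_stand below 0.03 m and z of garlic in the frame of white_stand below 0.05 m and linear speed of garlic above 0.7 m/s) or (horizontal distance between soup_tin and teal_stand below 0.03 m and z of soup_tin in the frame of teal_stand below 0.05 m and linear speed of soup_tin above 0.7 m/s) or (horizontal distance between honey_jar and yellow_stand below 0.03 m and z of honey_jar in the frame of yellow_stand below 0.05 m and linear speed of honey_jar above 0.7 m/s)).
It fails at once if the drinks can is pushed 30 mm or more from its place or tipped over 0.3 rad (distance of drinks_can from where it was at the start of the episode above 0.03 m or angle between drinks_can's own z axis and vertical above 0.3 rad).
It fails at once if the jar of pink contents is pushed 30 mm or more from its place or tipped over 0.3 rad (distance of pink_jar from where it was at the start of the episode above 0.03 m or angle between pink_jar's own z axis and vertical above 0.3 rad).
It also fails if it takes over 128 s, if anything falls off the work surface, if the arm or the gripper's body presses on something with over 40 N, if the wrist force passes 120 N, or if a joint passes its speed limit or range.

## Working session

There is one attempt and no reset: what is moved stays moved. The work goes in short steps, Python scripts to look and compute and a shell command to move; the robot and the scene stay as the last step left them, time stands still between calls to the robot, and variables do not carry over. Pictures are saved under pics/ and viewed, at most 14 in all, crops included, and the job is handed in when it is done.

```bash
mkdir -p pics
cat > h.py <<'E'
import numpy as np, cv2
from rig import manip
def shot(n):
    im=manip.get_image(n); return im
def save(fr,p): cv2.imwrite(p,cv2.cvtColor(fr,cv2.COLOR_RGB2BGR))
E
python3 - <<'E'
from h import *
s=manip.get_state(); print({k:np.round(v,3).tolist() for k,v in s.items()})
for n in("scene","side","wrist"):
    im=shot(n); print({k:(np.array(v).round(4).tolist() if not isinstance(v,str) else v) for k,v in im.items() if k!="frame"})
    save(im["frame"],f"pics/{n}0.png")
    np.savez(f"{n}0.npz",**im)
E
```

```text
{'clock': 0.0, 'qpos': [-1.462, 0.277, 1.506, 0.0, 1.361, -0.121], 'qd': [0.0, -0.001, 0.001, -0.0, 0.0, 0.002], 'effort': [0.001, -41.678, -24.581, -0.0, 0.011, 0.0], 'position': [0.131, -0.559, 0.249], 'ee_rot': [-0.001, 0.993, 0.115, 0.0], 'contact_force': [-0.279, 0.556, -0.186], 'moment': [-0.039, -0.056, 0.059], 'gripper_force': 0.0, 'width': 0.085}
{'fx': 372.5188, 'fy': 372.5188, 'cx': 257.2658, 'cy': 193.3005, 'position': [0.2128, 0.5151, 0.7978], 'attitude': [-0.2528, -0.096, 0.3343, 0.9028]}
{'fx': 471.5058, 'fy': 471.5058, 'cx': 255.4681, 'cy': 198.5448, 'position': [0.3641, -1.1248, 0.8051], 'attitude': [0.8856, 0.457, -0.0404, -0.0724]}
{'fx': 267.7179, 'fy': 267.7179, 'cx': 253.6501, 'cy': 187.9447, 'mount': [[-0.0005, 0.9599, 0.2805, 0.0704], [1.0, 0.0006, -0.0003, -0.0015], [-0.0004, 0.2805, -0.9599, -0.1235], [0.0, 0.0, 0.0, 1.0]]}
```

View pics/scene0.png

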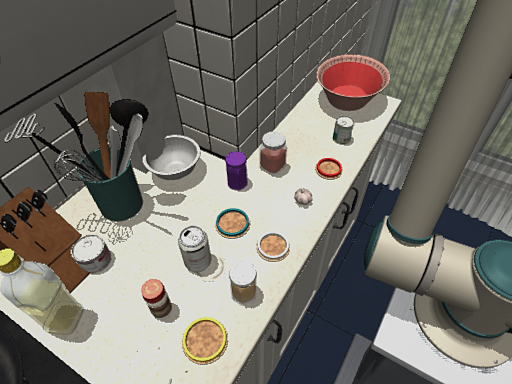

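View pics/side0.png

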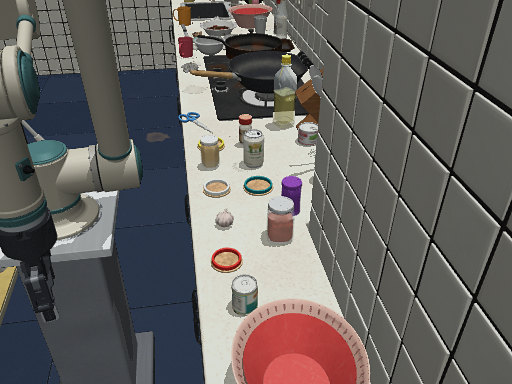

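Scene view: the red-capped jar is at (155,297), honey jar (243,281), garlic (303,197), can (194,248) and pink jar (273,152). The stands are yellow (205,340), white (273,245), teal (232,222) and red (329,168). The tin could be (343,129) or (90,253), and the honey jar could be (243,281) or the purple jar (236,170). I'll check both pairs in one enlarged crop.

```bash
cat >> h.py <<'E'
from scipy.spatial.transform import Rotation as R
def ray(im,uv):
    uv=np.atleast_2d(uv).astype(float)
    d=np.c_[(uv[:,0]-im["cx"])/im["fx"],-(uv[:,1]-im["cy"])/im["fy"],-np.ones(len(uv))]
    w,x,y,z=im["attitude"]; return np.array(im["position"]),d@R.from_quat([x,y,z,w]).as_matrix().T
def onz(im,uv,z):
    p,d=ray(im,uv); return p+d*((z-p[2])/d[:,2])[:,None]
def proj(im,P):
    w,x,y,z=im["attitude"]; c=(np.atleast_2d(P)-im["position"])@R.from_quat([x,y,z,w]).as_matrix()
    return np.c_[im["cx"]+im["fx"]*c[:,0]/-c[:,2],im["cy"]-im["fy"]*c[:,1]/-c[:,2]]
E
python3 - <<'E'
from h import *
A=dict(np.load("scene0.npz"));B=dict(np.load("side0.npz"))
def crop(im,u,v,h=32): return cv2.resize(im["frame"][v-h:v+h,u-h:u+h],(250,250),interpolation=cv2.INTER_CUBIC)
r1=np.hstack([crop(A,343,129),crop(A,90,253),crop(A,155,297)]);r2=np.hstack([crop(B,244,293),crop(A,243,281),crop(A,303,190)])
save(np.vstack([r1,r2]),"pics/c1.png")
# rings: ellipse centre + colour masks within ROI
rois={"red":((329,168),(227,259),20),"teal":((232,222),(258,185),22),"yellow":((205,340),(211,143),28),"white":((273,245),(216,188),22)}
for n,(a,b,h) in rois.items():
  for im,(u,v) in((A,a),(B,b)):
    f=im["frame"][v-h:v+h,u-h:u+h]; H=cv2.cvtColor(f,cv2.COLOR_RGB2HSV).astype(int)
    hue,s,val=H[...,0],H[...,1],H[...,2]
    m={"red":((hue<6)|(hue>174))&(s>150),"teal":(hue>80)&(hue<100)&(s>110),"yellow":(hue>21)&(hue<35)&(s>130),
       "white":(hue>5)&(hue<18)&(s>70)&(val>100)}[n].astype(np.uint8)
    k,l,st,c=cv2.connectedComponentsWithStats(m); i=1+st[1:,4].argmax(); pts=np.argwhere(l==i)[:,::-1].astype(np.int32)
    hull=cv2.convexHull(pts); e=cv2.fitEllipse(hull) ; uv=np.array(e[0])+[u-h,v-h]
    z=0.006 if n=="white" else 0.016
    P=onz(im,uv,z)[0]; print(n,"scene" if im is A else "side",uv.round(1),np.round(e[1],1),P.round(4),"n",len(pts))
E
```

```text
red scene [328.8 167. ] [18.4 24.7] [ 0.4388 -0.2537  0.016 ] n 156
red side [226.1 258.7] [22.5 29.4] [ 0.4388 -0.2693  0.016 ] n 256
teal scene [231.9 221.8] [27.  32.1] [0.5714 0.0599 0.016 ] n 198
teal side [257.7 184.5] [17.7 27.9] [0.5705 0.0414 0.016 ] n 193
yellow scene [203.9 339.1] [41.2 45.6] [0.453 0.34  0.016] n 397
yellow side [220.1 142.9] [ 6.2 10.7] [0.4858 0.3173 0.016 ] n 37
white scene [272.8 244.9] [20.  25.4] [0.4484 0.0607 0.006 ] n 407
white side [216.  186.5] [ 9.1 20.1] [0.4462 0.0651 0.006 ] n 146
```

View pics/c1.png

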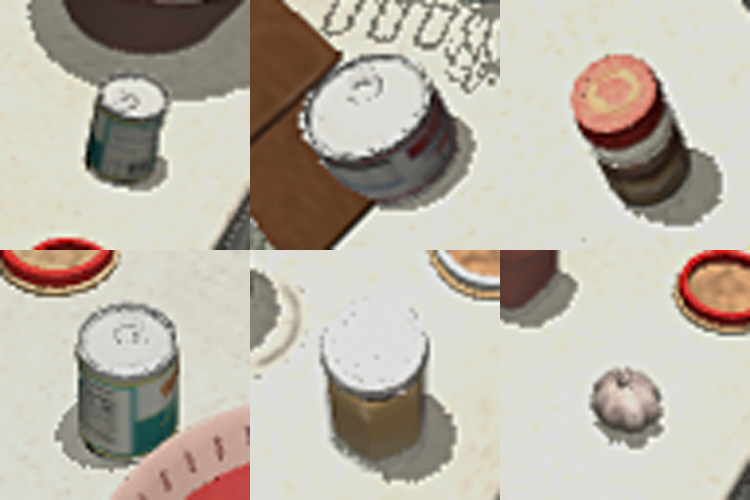

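The tin at (343,129) has a teal label and is tall (57x72), so it is the one. (90,253) is a wide tin with a red/blue label. The jar at (243,281) is amber with a white lid, so it is the honey jar, and the purple one isn't. The two views disagree by up to 18 mm in y on the stands, because the near wall of each ring pulls the fit towards the camera. I'll take coarse object positions now and refine with the wrist camera from above.

```bash
python3 - <<'E'
from h import *
A=dict(np.load("scene0.npz"));B=dict(np.load("side0.npz"))
for n,im,uv,z in [("tin",A,(345,121.8),.072),("tin",B,(244.5,284),.072),("spice",A,(152.7,288.6),.106),("spice",B,(245.5,118),.106),("honey",A,(243,273.3),.099),("honey",B,(209.5,139),.099),("garlic",A,(303,196.4),.025),("garlic",B,(224,218),.025),("can",A,(194,233),.115),("can",B,(254,135),.115),("pink",A,(273,140),.11),("pink",B,(281,206),.11),("bowl rim",A,(353,75),.12),("bowl bottom",A,(353,105),.0)]:
    print(n,onz(im,uv,z)[0].round(3))
E
python3 -m pendant '[{"rz":6.6,"dx":0.03,"dy":-0.02},{"rz":6.6,"dx":0.03,"dy":-0.02},{"dx":0.03,"dy":-0.03},{"dx":0.03,"dy":-0.03},{"dx":0.03,"dy":-0.03},{"dx":0.03,"dy":-0.03},{"dx":0.03},{"dx":0.03},{},{}]'
```

```text
tin [ 0.461 -0.404  0.072]
tin [ 0.463 -0.415  0.072]
spice [0.574 0.333 0.106]
spice [0.575 0.313 0.106]
honey [0.439 0.207 0.099]
honey [0.443 0.196 0.099]
garlic [ 0.45  -0.106  0.025]
garlic [ 0.451 -0.118  0.025]
can [0.581 0.187 0.115]
can [0.58  0.171 0.115]
pink [ 0.588 -0.178  0.11 ]
pink [ 0.587 -0.202  0.11 ]
bowl rim [ 0.517 -0.584  0.12 ]
bowl bottom [ 0.498 -0.597  0.   ]invalid input
```

```bash
python3 -m pendant '[{"rz":6.6,"dx":0.03,"dy":-0.02},{"rz":6.6,"dx":0.03,"dy":-0.02},{"dx":0.03,"dy":-0.03},{"dx":0.03,"dy":-0.03},{"dx":0.03,"dy":-0.03},{"dx":0.03,"dy":-0.03},{"dx":0.03,"dy":0},{"dx":0.03,"dy":0},{"dx":0},{"dx":0}]'
cat >> h.py <<'E'
def wrist(n):
    s=manip.get_state(); im=manip.get_image("wrist"); M=np.array(im.pop("mount"))
    w,x,y,z=s["ee_rot"]; Rt=R.from_quat([x,y,z,w]); T=np.eye(4); T[:3,:3]=Rt.as_matrix(); T[:3,3]=s["position"]; C=T@M
    q=R.from_matrix(C[:3,:3]).as_quat(); im["position"]=C[:3,3]; im["attitude"]=q[[3,0,1,2]]
    save(im["frame"],f"pics/{n}.png"); np.savez(f"{n}.npz",**im)
    print("tcp",np.round(s["position"],4),"yaw",round(np.degrees(np.arctan2(T[1,0],T[0,0])),2),"tilt",np.round(T[:2,2],4)); return im
E
python3 -c "
from h import *
im=wrist('w1'); print(proj(im,[[.462,-.41,.072],[.439,-.262,.016]]).round(0))"
```

```text
tcp [ 0.1309 -0.5595  0.2493] yaw 13.17 tilt [-0.0002  0.0014]
[[ 166. -273.]
 [  29. -210.]]invalid input
```

View pics/w1.png

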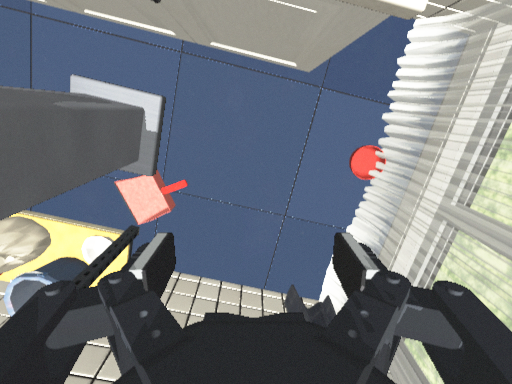

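The wrist view still shows the floor: the move was refused, so the rows probably need every key.

```bash
python3 -m pendant '[{"dx":0.03,"dy":-0.02,"dz":0,"rx":0,"ry":0,"rz":6.6,"hand":0.085},{"dx":0.03,"dy":-0.02,"dz":0,"rx":0,"ry":0,"rz":6.6,"hand":0.085},{"dx":0.03,"dy":-0.03,"dz":0,"rx":0,"ry":0,"rz":0,"hand":0.085},{"dx":0.03,"dy":-0.03,"dz":0,"rx":0,"ry":0,"rz":0,"hand":0.085},{"dx":0.03,"dy":-0.03,"dz":0,"rx":0,"ry":0,"rz":0,"hand":0.085},{"dx":0.03,"dy":-0.03,"dz":0,"rx":0,"ry":0,"rz":0,"hand":0.085},{"dx":0.03,"dy":0,"dz":0,"rx":0,"ry":0,"rz":0,"hand":0.085},{"dx":0.03,"dy":0,"dz":0,"rx":0,"ry":0,"rz":0,"hand":0.085},{"dx":0,"dy":0,"dz":0,"rx":0,"ry":0,"rz":0,"hand":0.085}]'
python3 -m pendant '[{"dx":0,"dy":0,"dz":0,"hand":0.085},{"dx":0,"dy":0,"dz":0,"hand":0.085}]'
python3 -c "
from h import *
im=wrist('w2'); print(proj(im,[[.462,-.41,.072],[.439,-.262,.016]]).round(0))"
```

```text
clock: 0.95
position: [0.366, -0.3921, 0.25]
ee_rot: [0.001, 1.0, 0.002, 0.002]
contact_force: [-0.6, -0.8, 0.8]
width: 0.0853
gripper_force: 0.0
tcp [ 0.366  -0.3921  0.25  ] yaw 0.2 tilt [ 0.0043 -0.0011]
[[272.  85.]
 [153. 108.]]invalid input
```

View pics/w2.png

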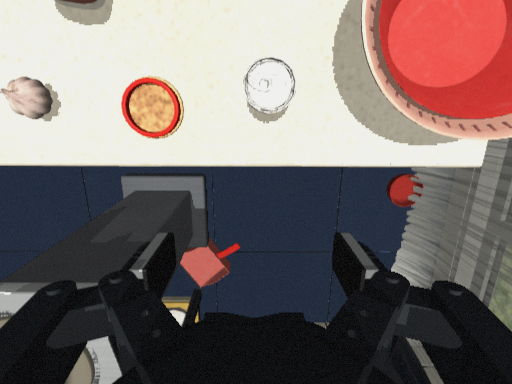

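The wrist view shows the tin lid at (270,85), red stand at (153,107) and garlic at (29,97), within 1-2 px of the averaged two-view predictions. I'll refine these numerically.

```bash
cat >> h.py <<'E'
def ring(im,c,h,col):
    u,v=map(int,c); y0,x0=max(v-h,0),max(u-h,0); f=im["frame"][y0:v+h,x0:u+h]; H=cv2.cvtColor(f,cv2.COLOR_RGB2HSV).astype(int); hue,s,val=H[...,0],H[...,1],H[...,2]
    m={"red":((hue<6)|(hue>174))&(s>150),"teal":(hue>80)&(hue<100)&(s>110),"yellow":(hue>21)&(hue<35)&(s>130),"cork":(hue>5)&(hue<20)&(s>70)&(val>100)}[col].astype(np.uint8)
    k,l,st,_=cv2.connectedComponentsWithStats(m); i=1+st[1:,4].argmax()
    e=cv2.fitEllipse(cv2.convexHull(np.argwhere(l==i)[:,::-1].astype(np.int32))); uv=np.array(e[0])+[x0,y0]
    P=onz(im,uv,.006 if col=="cork" else .014)[0]; print(col,uv.round(1),np.round(e[1],1),P.round(4)); return P
E
python3 -c "
from h import *
im=dict(np.load('w2.npz')); ring(im,(153,107),40,'red'); ring(im,(153,107),40,'cork')
print(onz(im,[[270,85.5]],.072).round(4), onz(im,[[33,98]],.03).round(4))
g=cv2.cvtColor(im['frame'],cv2.COLOR_RGB2GRAY)[50:125,230:310]
c=cv2.HoughCircles(cv2.resize(g,None,fx=4,fy=4,interpolation=cv2.INTER_CUBIC),cv2.HOUGH_GRADIENT,1,400,param1=120,param2=25,minRadius=80,maxRadius=120)
print(c[0]/4+[230,50,0]); print(267.7*.0285/(im['position'][2]-.072))"
```

```text
red [150.5 107.1] [55.  61.4] [ 0.4399 -0.2583  0.014 ]
cork [151.2 107.4] [44.6 50.5] [ 0.4397 -0.2563  0.006 ]
[[ 0.4615 -0.4081  0.072 ]] [[ 0.4499 -0.1223  0.03  ]]
[[269.875       82.625       24.89999962]]
25.275701207485596
```

```bash
python3 -m pendant '[{"dx":0.032,"dy":0.005,"dz":0,"rx":0,"ry":0,"rz":0,"hand":0.085},{"dx":0.032,"dy":0.006,"dz":0,"rx":0,"ry":0,"rz":0,"hand":0.085},{"dx":0.032,"dy":0.005,"dz":0.02,"rx":0,"ry":0,"rz":0,"hand":0.085},{"dx":0,"dy":0,"dz":0.04,"rx":0,"ry":0,"rz":0,"hand":0.085},{"dx":0,"dy":0,"dz":0.03,"rx":0,"ry":0,"rz":0,"hand":0.085},{"dx":0,"dy":0,"dz":0.02,"rx":0,"ry":0,"rz":0,"hand":0.085},{"dx":0,"dy":0,"dz":0,"rx":0,"ry":0,"rz":0,"hand":0.085},{"dx":0,"dy":0,"dz":0,"rx":0,"ry":0,"rz":0,"hand":0.085}]'
python3 -c "
from h import *
im=wrist('w3');print(proj(im,[[.463,-.408,.072],[.4345,-.408,.072],[.4915,-.408,.072]]).round(0))"
```

```text
clock: 1.67
position: [0.4557, -0.4085, 0.1391]
ee_rot: [-0.001, 1.0, -0.001, -0.001]
contact_force: [0.9, -1.0, 0.7]
width: 0.0851
gripper_force: 0.0
tcp [ 0.4557 -0.4085  0.1391] yaw -0.08 tilt [-0.0024  0.0021]
[[255. 197.]
 [255. 232.]
 [255. 159.]]
```

View pics/w3.png

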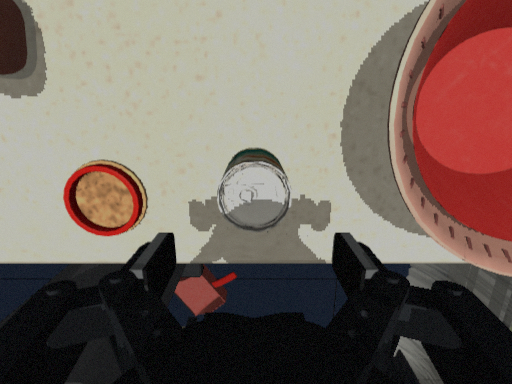

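Lid centre is at (254,195), radius 35 px, as predicted for z = 0.072. The bowl rim clears the finger by about 15 mm, so I'll narrow the opening a little, descend and grip.

```bash
python3 -m pendant '[{"dx":0.008,"dy":0,"dz":0,"rx":0,"ry":0,"rz":0,"hand":0.072},{"dx":0,"dy":0,"dz":0.03,"rx":0,"ry":0,"rz":0,"hand":0.072},{"dx":0,"dy":0,"dz":0.03,"rx":0,"ry":0,"rz":0,"hand":0.072},{"dx":0,"dy":0,"dz":0.02,"rx":0,"ry":0,"rz":0,"hand":0.072},{"dx":0,"dy":0,"dz":0.014,"rx":0,"ry":0,"rz":0,"hand":0.072},{"dx":0,"dy":0,"dz":0,"rx":0,"ry":0,"rz":0,"hand":0.05},{"dx":0,"dy":0,"dz":0,"rx":0,"ry":0,"rz":0,"hand":0.05},{"dx":0,"dy":0,"dz":0,"rx":0,"ry":0,"rz":0,"hand":0.05},{"dx":0,"dy":0,"dz":0,"rx":0,"ry":0,"rz":0,"hand":0.05},{"dx":0,"dy":0,"dz":0,"rx":0,"ry":0,"rz":0,"hand":0.05},{"dx":0,"dy":0,"dz":0,"rx":0,"ry":0,"rz":0,"hand":0.05},{"dx":0,"dy":0,"dz":0,"rx":0,"ry":0,"rz":0,"hand":0.05}]' 40
```

```text
clock: 2.72
position: [0.4652, -0.4088, 0.0467]
ee_rot: [0.0, 1.0, -0.0, 0.0]
contact_force: [-0.4, -0.1, -0.7]
width: 0.0566
gripper_force: 42.6
```

```bash
python3 -m pendant '[{"dx":0,"dy":0,"dz":-0.02,"rx":0,"ry":0,"rz":0,"hand":0.05},{"dx":0,"dy":0,"dz":-0.03,"rx":0,"ry":0,"rz":0,"hand":0.05},{"dx":0,"dy":0,"dz":-0.04,"rx":0,"ry":0,"rz":0,"hand":0.05},{"dx":0,"dy":0,"dz":-0.04,"rx":0,"ry":0,"rz":0,"hand":0.05},{"dx":0,"dy":-0.02,"dz":-0.02,"rx":0,"ry":0,"rz":0,"hand":0.05},{"dx":0,"dy":-0.035,"dz":0,"rx":0,"ry":0,"rz":0,"hand":0.05},{"dx":0,"dy":-0.035,"dz":0,"rx":0,"ry":0,"rz":0,"hand":0.05},{"dx":0,"dy":-0.035,"dz":0,"rx":0,"ry":0,"rz":0,"hand":0.05},{"dx":0,"dy":-0.035,"dz":0,"rx":0,"ry":0,"rz":0,"hand":0.05},{"dx":0,"dy":-0.035,"dz":0,"rx":0,"ry":0,"rz":0,"hand":0.05}]'
python3 -m pendant '[{"dx":0,"dy":-0.035,"dz":0,"rx":0,"ry":0,"rz":0,"hand":0.05},{"dx":0,"dy":-0.035,"dz":0,"rx":0,"ry":0,"rz":0,"hand":0.05},{"dx":0,"dy":-0.035,"dz":0,"rx":0,"ry":0,"rz":0,"hand":0.05},{"dx":0,"dy":-0.035,"dz":0,"rx":0,"ry":0,"rz":0,"hand":0.05},{"dx":0,"dy":-0.035,"dz":0,"rx":0,"ry":0,"rz":0,"hand":0.05},{"dx":0,"dy":-0.035,"dz":0,"rx":0,"ry":0,"rz":0,"hand":0.05},{"dx":0,"dy":-0.035,"dz":0,"rx":0,"ry":0,"rz":0,"hand":0.05},{"dx":0,"dy":-0.02,"dz":0,"rx":0,"ry":0,"rz":0,"hand":0.05},{"dx":0,"dy":0,"dz":0,"rx":0,"ry":0,"rz":0,"hand":0.05},{"dx":0,"dy":0,"dz":0,"rx":0,"ry":0,"rz":0,"hand":0.05}]'
python3 -c "
from h import *
im=wrist('w4');c=proj(im,[[.571,.051,.014]])[0];print(c.round(0));ring(im,c,55,'teal');ring(im,c,55,'cork')"
```

```text
clock: 3.55
position: [0.4647, -0.212, 0.1963]
ee_rot: [0.0, 1.0, -0.001, 0.0]
contact_force: [0.5, -1.1, -0.7]
width: 0.056
gripper_force: 43.1
clock: 4.38
position: [0.4651, 0.0521, 0.1962]
ee_rot: [0.0, 1.0, 0.001, 0.0]
contact_force: [0.4, -0.5, -1.4]
width: 0.0565
gripper_force: 43.2
tcp [0.4651 0.0521 0.1962] yaw 0.13 tilt [ 0.0003 -0.0007]
[256.  75.]
teal [250.1  71.6] [79.8 86.5] [0.5738 0.0571 0.014 ]
cork [250.2  73.2] [67.1 72.6] [0.5733 0.0572 0.006 ]
```

View pics/w4.png

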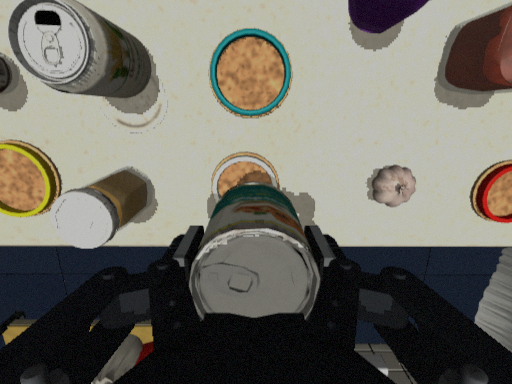

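The teal stand reads (0.5735, 0.057) by both ring and cork. The tin hangs straight in the fingers at (255,270). Placing it now.

```bash
python3 -m pendant '[{"dx":0.035,"dy":-0.005,"dz":0,"rx":0,"ry":0,"rz":0,"hand":0.05},{"dx":0.04,"dy":0,"dz":0,"rx":0,"ry":0,"rz":0,"hand":0.05},{"dx":0.034,"dy":0,"dz":0.02,"rx":0,"ry":0,"rz":0,"hand":0.05},{"dx":0,"dy":0,"dz":0.035,"rx":0,"ry":0,"rz":0,"hand":0.05},{"dx":0,"dy":0,"dz":0.035,"rx":0,"ry":0,"rz":0,"hand":0.05},{"dx":0,"dy":0,"dz":0.02,"rx":0,"ry":0,"rz":0,"hand":0.05},{"dx":0,"dy":0,"dz":0.01,"rx":0,"ry":0,"rz":0,"hand":0.05},{"dx":0,"dy":0,"dz":0,"rx":0,"ry":0,"rz":0,"hand":0.05},{"dx":0,"dy":0,"dz":0,"rx":0,"ry":0,"rz":0,"hand":0.05}]'
python3 -c "
from h import *
im=wrist('w5')
for n,uv,z in (('garlic',(396,186),.036),):print(n,onz(dict(np.load('w4.npz')),uv,z).round(4))
ring(dict(np.load('w4.npz')),(22,180),45,'yellow')"
```

```text
clock: 5.18
position: [0.575, 0.0553, 0.0764]
ee_rot: [0.0, 1.0, -0.001, 0.0]
contact_force: [0.1, 0.1, -1.6]
width: 0.0565
gripper_force: 43.3
tcp [0.575  0.0553 0.0764] yaw -0.11 tilt [ 0.0006 -0.0003]
garlic [[ 0.4548 -0.1037  0.036 ]]
yellow [ 14.1 179.6] [69.3 85.6] [0.4558 0.3353 0.014 ]
```

```bash
python3 -m pendant '[{"dx":-0.001,"dy":-0.002,"dz":0.008,"rx":0,"ry":0,"rz":0,"hand":0.05},{"dx":0,"dy":0,"dz":0.008,"rx":0,"ry":0,"rz":0,"hand":0.05},{"dx":0,"dy":0,"dz":0.005,"rx":0,"ry":0,"rz":0,"hand":0.05},{"dx":0,"dy":0,"dz":0.002,"rx":0,"ry":0,"rz":0,"hand":0.05},{"dx":0,"dy":0,"dz":0,"rx":0,"ry":0,"rz":0,"hand":0.05},{"dx":0,"dy":0,"dz":0,"rx":0,"ry":0,"rz":0,"hand":0.05},{"dx":0,"dy":0,"dz":0,"rx":0,"ry":0,"rz":0,"hand":0.06},{"dx":0,"dy":0,"dz":0,"rx":0,"ry":0,"rz":0,"hand":0.068},{"dx":0,"dy":0,"dz":0,"rx":0,"ry":0,"rz":0,"hand":0.075},{"dx":0,"dy":0,"dz":0,"rx":0,"ry":0,"rz":0,"hand":0.08}]'
python3 -m pendant '[{"dx":0,"dy":0,"dz":-0.01,"rx":0,"ry":0,"rz":0,"hand":0.08},{"dx":0,"dy":0,"dz":-0.03,"rx":0,"ry":0,"rz":0,"hand":0.08},{"dx":0,"dy":0,"dz":-0.04,"rx":0,"ry":0,"rz":0,"hand":0.08},{"dx":0,"dy":0,"dz":-0.04,"rx":0,"ry":0,"rz":0,"hand":0.08},{"dx":0,"dy":0,"dz":-0.04,"rx":0,"ry":0,"rz":0,"hand":0.08},{"dx":-0.03,"dy":0.03,"dz":-0.02,"rx":0,"ry":0,"rz":0,"hand":0.08},{"dx":-0.04,"dy":0.04,"dz":0,"rx":0,"ry":0,"rz":0,"hand":0.08},{"dx":-0.04,"dy":0.04,"dz":0,"rx":0,"ry":0,"rz":0,"hand":0.08},{"dx":-0.04,"dy":0.03,"dz":0,"rx":0,"ry":0,"rz":0,"hand":0.08},{"dx":0,"dy":0,"dz":0,"rx":0,"ry":0,"rz":0,"hand":0.08},{"dx":0,"dy":0,"dz":0,"rx":0,"ry":0,"rz":0,"hand":0.08}]'
python3 -c "
from h import *
im=wrist('w6');print(proj(im,[[.5735,.057,.078],[.4548,-.1037,.025],[.448,.061,.006]]).round(0))"
```

```text
clock: 6.07
position: [0.5736, 0.0583, 0.0533]
ee_rot: [0.0, 1.0, -0.0, 0.0]
contact_force: [0.4, 0.1, 0.4]
width: 0.08
gripper_force: 0.0
clock: 6.98
position: [0.4529, -0.0531, 0.2319]
ee_rot: [0.0, 1.0, -0.002, 0.001]
contact_force: [1.4, 1.0, 0.5]
width: 0.0802
gripper_force: 0.0
tcp [ 0.4529 -0.0531  0.2319] yaw -0.22 tilt [ 0.0014 -0.0003]
[[137.  55.]
 [295. 166.]
 [169. 169.]]
```

View pics/w6.png

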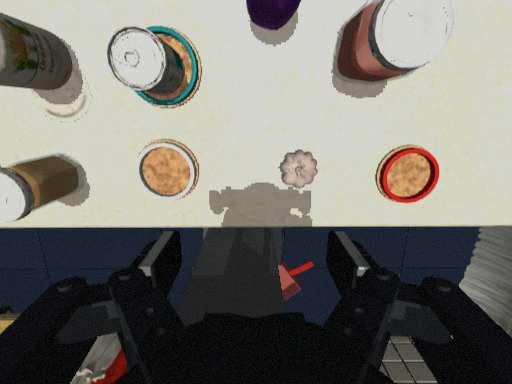

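The tin stands in the teal well with its lid at (137,56), as predicted. Garlic is at (298,168), white stand (168,169) and red stand (409,174).

```bash
python3 -c "
from h import *
im=dict(np.load('w6.npz'));ring(im,(168,169),36,'cork');ring(im,(408,174),36,'cork');ring(im,(408,174),36,'red')
print(onz(im,(298.5,168.5),.025).round(4))"
```

```text
cork [165.8 170.8] [44.6 50.4] [0.4456 0.0652 0.006 ]
cork [408.2 174.9] [38.9 48.5] [ 0.4384 -0.2592  0.006 ]
red [409.2 175. ] [52.3 60.1] [ 0.4403 -0.2558  0.014 ]
[[ 0.4519 -0.1085  0.025 ]]
```

```bash
python3 -m pendant '[{"dx":-0.001,"dy":0.025,"dz":0.02,"rx":0,"ry":0,"rz":0,"hand":0.08},{"dx":0,"dy":0.03,"dz":0.035,"rx":0,"ry":0,"rz":0,"hand":0.08},{"dx":0,"dy":0,"dz":0.04,"rx":0,"ry":0,"rz":0,"hand":0.08},{"dx":0,"dy":0,"dz":0.04,"rx":0,"ry":0,"rz":0,"hand":0.08},{"dx":0,"dy":0,"dz":0.035,"rx":0,"ry":0,"rz":0,"hand":0.08},{"dx":0,"dy":0,"dz":0.018,"rx":0,"ry":0,"rz":0,"hand":0.08},{"dx":0,"dy":0,"dz":0,"rx":0,"ry":0,"rz":0,"hand":0.08},{"dx":0,"dy":0,"dz":0,"rx":0,"ry":0,"rz":0,"hand":0.08}]'
```

```text
clock: 7.7
position: [0.4542, -0.1037, 0.0455]
ee_rot: [-0.0, 1.0, 0.0, -0.001]
contact_force: [1.0, -0.5, 1.5]
width: 0.0805
gripper_force: 0.0
```

```bash
python3 -c "
from h import *
im=wrist('w7');print(proj(im,[[.4519,-.1085,.025],[.4519,-.1085,.051]]).round(0))"
```

```text
tcp [ 0.4542 -0.1037  0.0455] yaw 0.04 tilt [-0.0014  0.0007]
[[264. 237.]
 [266. 261.]]
```

View pics/w7.png

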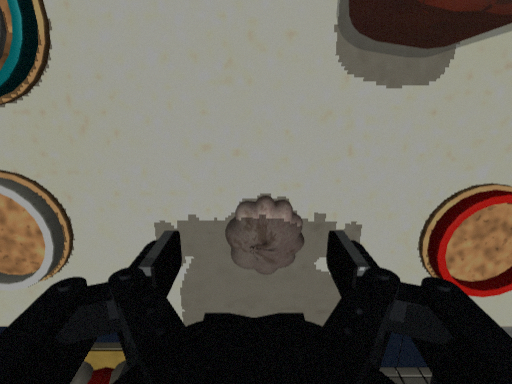

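The garlic is at (265,235), about 5 mm off the TCP in y. I'll nudge over, lower to 36 mm and grip gently.

```bash
python3 -m pendant '[{"dx":-0.002,"dy":0.005,"dz":0.005,"rx":0,"ry":0,"rz":0,"hand":0.07},{"dx":0,"dy":0,"dz":0.005,"rx":0,"ry":0,"rz":0,"hand":0.06},{"dx":0,"dy":0,"dz":0,"rx":0,"ry":0,"rz":0,"hand":0.055},{"dx":0,"dy":0,"dz":0,"rx":0,"ry":0,"rz":0,"hand":0.04},{"dx":0,"dy":0,"dz":0,"rx":0,"ry":0,"rz":0,"hand":0.03},{"dx":0,"dy":0,"dz":0,"rx":0,"ry":0,"rz":0,"hand":0.03},{"dx":0,"dy":0,"dz":0,"rx":0,"ry":0,"rz":0,"hand":0.03},{"dx":0,"dy":0,"dz":0,"rx":0,"ry":0,"rz":0,"hand":0.03}]' 25
python3 -m pendant '[{"dx":0,"dy":0,"dz":-0.02,"rx":0,"ry":0,"rz":0,"hand":0.03},{"dx":0,"dy":0,"dz":-0.03,"rx":0,"ry":0,"rz":0,"hand":0.03},{"dx":0,"dy":0,"dz":-0.03,"rx":0,"ry":0,"rz":0,"hand":0.03},{"dx":0,"dy":0,"dz":0,"rx":0,"ry":0,"rz":0,"hand":0.03}]'
```

```text
clock: 8.42
position: [0.4516, -0.1096, 0.037]
ee_rot: [0.0, 1.0, -0.0, 0.001]
contact_force: [-1.4, -0.2, 7.4]
width: 0.0449
gripper_force: 25.3
clock: 8.75
position: [0.4549, -0.1107, 0.1211]
ee_rot: [0.002, 1.0, -0.0, 0.005]
contact_force: [0.7, -1.0, -1.0]
width: 0.0448
gripper_force: 25.6
```

```bash
python3 -m pendant '[{"dx":-0.002,"dy":-0.02,"dz":0,"rx":0,"ry":0,"rz":0,"hand":0.03},{"dx":-0.002,"dy":-0.035,"dz":0,"rx":0,"ry":0,"rz":0,"hand":0.03},{"dx":0,"dy":-0.035,"dz":0,"rx":0,"ry":0,"rz":0,"hand":0.03},{"dx":0,"dy":-0.035,"dz":0,"rx":0,"ry":0,"rz":0,"hand":0.03},{"dx":0,"dy":-0.03,"dz":0,"rx":0,"ry":0,"rz":0,"hand":0.03},{"dx":0,"dy":-0.02,"dz":0,"rx":0,"ry":0,"rz":0,"hand":0.03},{"dx":0,"dy":0,"dz":0,"rx":0,"ry":0,"rz":0,"hand":0.03},{"dx":0,"dy":0,"dz":0,"rx":0,"ry":0,"rz":0,"hand":0.03}]'
python3 -c "
from h import *
im=wrist('w8');c=proj(im,[[.4465,.064,.006]])[0];print(c.round());
W=im['frame'].copy();cv2.circle(W,tuple(int(x) for x in c),2,(255,0,255),-1);save(W,'pics/w8.png')"
```

```text
clock: 9.42
position: [0.447, 0.0665, 0.1158]
ee_rot: [0.0, 1.0, 0.001, -0.0]
contact_force: [1.2, -0.6, -0.5]
width: 0.0448
gripper_force: 25.7
tcp [0.447  0.0665 0.1158] yaw 0.12 tilt [-0.0003 -0.0004]
[258. 190.]
```

View pics/w8.png

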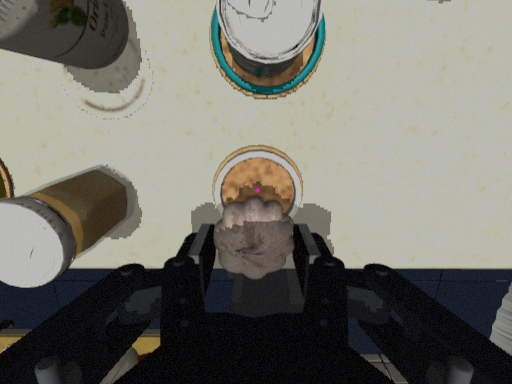

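The white cork spans columns 221-296, centred at 258, which matches y = 0.064. Lowering now.

```bash
python3 -m pendant '[{"dx":-0.001,"dy":0.0025,"dz":0.02,"rx":0,"ry":0,"rz":0,"hand":0.03},{"dx":0,"dy":0,"dz":0.025,"rx":0,"ry":0,"rz":0,"hand":0.03},{"dx":0,"dy":0,"dz":0.015,"rx":0,"ry":0,"rz":0,"hand":0.03},{"dx":0,"dy":0,"dz":0.008,"rx":0,"ry":0,"rz":0,"hand":0.03},{"dx":0,"dy":0,"dz":0,"rx":0,"ry":0,"rz":0,"hand":0.03},{"dx":0,"dy":0,"dz":0,"rx":0,"ry":0,"rz":0,"hand":0.03}]'
```

```text
clock: 9.97
position: [0.4467, 0.0624, 0.0481]
ee_rot: [0.0, 1.0, -0.001, -0.0]
contact_force: [0.7, 0.0, -0.9]
width: 0.0446
gripper_force: 25.7
```

```bash
python3 -m pendant '[{"dx":0,"dy":-0.001,"dz":0.003,"rx":0,"ry":0,"rz":0,"hand":0.03},{"dx":0,"dy":0,"dz":0.002,"rx":0,"ry":0,"rz":0,"hand":0.03},{"dx":0,"dy":0,"dz":0,"rx":0,"ry":0,"rz":0,"hand":0.03},{"dx":0,"dy":0,"dz":0,"rx":0,"ry":0,"rz":0,"hand":0.05},{"dx":0,"dy":0,"dz":0,"rx":0,"ry":0,"rz":0,"hand":0.06},{"dx":0,"dy":0,"dz":0,"rx":0,"ry":0,"rz":0,"hand":0.07},{"dx":0,"dy":0,"dz":0,"rx":0,"ry":0,"rz":0,"hand":0.078},{"dx":0,"dy":0,"dz":0,"rx":0,"ry":0,"rz":0,"hand":0.078}]'
python3 -m pendant '[{"dx":0,"dy":0,"dz":-0.02,"rx":0,"ry":0,"rz":0,"hand":0.08},{"dx":0,"dy":0,"dz":-0.04,"rx":0,"ry":0,"rz":0,"hand":0.08},{"dx":0,"dy":0,"dz":-0.04,"rx":0,"ry":0,"rz":0,"hand":0.08},{"dx":0,"dy":0,"dz":-0.04,"rx":0,"ry":0,"rz":0,"hand":0.08},{"dx":0,"dy":-0.02,"dz":-0.04,"rx":0,"ry":0,"rz":0,"hand":0.08},{"dx":0,"dy":-0.04,"dz":-0.02,"rx":0,"ry":0,"rz":0,"hand":0.085},{"dx":0,"dy":-0.04,"dz":0,"rx":0,"ry":0,"rz":0,"hand":0.085},{"dx":0,"dy":-0.04,"dz":0,"rx":0,"ry":0,"rz":0,"hand":0.085},{"dx":0,"dy":0,"dz":0,"rx":0,"ry":0,"rz":0,"hand":0.085},{"dx":0,"dy":0,"dz":0,"rx":0,"ry":0,"rz":0,"hand":0.085}]'
python3 -c "
from h import *
im=wrist('w9');c=proj(im,[[.4465,.064,.031],[.441,.201,.099],[.454,.337,.006],[.574,.323,.106]]);print(c.round())
ring(im,c[2],45,'cork');ring(im,c[2],45,'yellow')"
```

```text
clock: 10.63
position: [0.4465, 0.0642, 0.0433]
ee_rot: [0.0, 1.0, -0.0, 0.0]
contact_force: [0.3, 0.9, -0.2]
width: 0.0779
gripper_force: 0.0
clock: 11.47
position: [0.446, 0.2018, 0.2389]
ee_rot: [0.0, 1.0, 0.002, -0.0]
contact_force: [0.1, -0.4, 0.2]
width: 0.0849
gripper_force: 0.0
tcp [0.446  0.2018 0.2389] yaw 0.22 tilt [-0.0001 -0.0003]
[[364. 168.]
 [256. 186.]
 [154. 158.]
 [114.  39.]]
cork [151.6 157.7] [52.5 60.1] [0.4538 0.3399 0.006 ]
yellow [150.9 157.5] [65.2 71.8] [0.4555 0.3377 0.014 ]
```

View pics/w9.png

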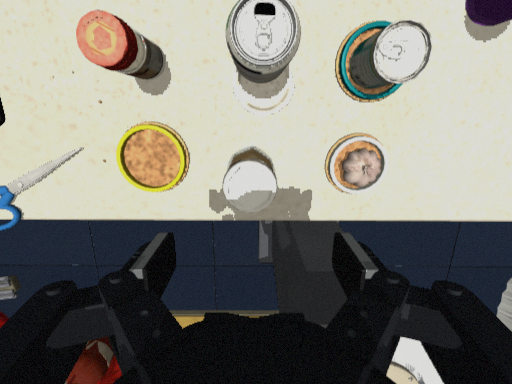

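Garlic sits in the white well at (360,167). The honey jar's white lid is at (250,187), yellow stand (151,158), spice jar cap (107,40) and can (263,38), undisturbed. Going for the honey jar at (0.440, 0.205).

```bash
python3 -m pendant '[{"dx":-0.006,"dy":-0.003,"dz":0.03,"rx":0,"ry":0,"rz":0,"hand":0.085},{"dx":0,"dy":0,"dz":0.035,"rx":0,"ry":0,"rz":0,"hand":0.085},{"dx":0,"dy":0,"dz":0.035,"rx":0,"ry":0,"rz":0,"hand":0.085},{"dx":0,"dy":0,"dz":0.03,"rx":0,"ry":0,"rz":0,"hand":0.085},{"dx":0,"dy":0,"dz":0.02,"rx":0,"ry":0,"rz":0,"hand":0.085},{"dx":0,"dy":0,"dz":0.008,"rx":0,"ry":0,"rz":0,"hand":0.085},{"dx":0,"dy":0,"dz":0,"rx":0,"ry":0,"rz":0,"hand":0.085},{"dx":0,"dy":0,"dz":0,"rx":0,"ry":0,"rz":0,"hand":0.085}]'
python3 -m pendant '[{"dx":0,"dy":0,"dz":0,"rx":0,"ry":0,"rz":0,"hand":0.07},{"dx":0,"dy":0,"dz":0,"rx":0,"ry":0,"rz":0,"hand":0.06},{"dx":0,"dy":0,"dz":0,"rx":0,"ry":0,"rz":0,"hand":0.05},{"dx":0,"dy":0,"dz":0,"rx":0,"ry":0,"rz":0,"hand":0.05},{"dx":0,"dy":0,"dz":0,"rx":0,"ry":0,"rz":0,"hand":0.05},{"dx":0,"dy":0,"dz":0,"rx":0,"ry":0,"rz":0,"hand":0.05},{"dx":0,"dy":0,"dz":0,"rx":0,"ry":0,"rz":0,"hand":0.05},{"dx":0,"dy":0,"dz":0,"rx":0,"ry":0,"rz":0,"hand":0.05}]' 60
```

```text
clock: 12.18
position: [0.4411, 0.2023, 0.0814]
ee_rot: [0.0, 1.0, -0.001, 0.0]
contact_force: [-0.7, 0.5, 0.7]
width: 0.0852
gripper_force: 0.0
clock: 12.85
position: [0.4419, 0.2037, 0.0829]
ee_rot: [-0.001, 1.0, -0.0, 0.002]
contact_force: [-0.2, 1.0, 4.8]
width: 0.0554
gripper_force: 62.2
```

The grip is 8 mm high and may be on the lid, so I'll reopen, lower to 75 mm and grip again.

```bash
python3 -m pendant '[{"dx":0,"dy":0,"dz":0,"rx":0,"ry":0,"rz":0,"hand":0.07},{"dx":0,"dy":0,"dz":0,"rx":0,"ry":0,"rz":0,"hand":0.078},{"dx":0,"dy":0,"dz":0,"rx":0,"ry":0,"rz":0,"hand":0.078},{"dx":0,"dy":0,"dz":0.008,"rx":0,"ry":0,"rz":0,"hand":0.078},{"dx":0,"dy":0,"dz":0,"rx":0,"ry":0,"rz":0,"hand":0.078},{"dx":0,"dy":0,"dz":0,"rx":0,"ry":0,"rz":0,"hand":0.06},{"dx":0,"dy":0,"dz":0,"rx":0,"ry":0,"rz":0,"hand":0.05},{"dx":0,"dy":0,"dz":0,"rx":0,"ry":0,"rz":0,"hand":0.05},{"dx":0,"dy":0,"dz":0,"rx":0,"ry":0,"rz":0,"hand":0.05},{"dx":0,"dy":0,"dz":0,"rx":0,"ry":0,"rz":0,"hand":0.05},{"dx":0,"dy":0,"dz":0,"rx":0,"ry":0,"rz":0,"hand":0.05},{"dx":0,"dy":0,"dz":0,"rx":0,"ry":0,"rz":0,"hand":0.05}]' 60
python3 -m pendant '[{"dx":0,"dy":0,"dz":-0.015,"rx":0,"ry":0,"rz":0,"hand":0.05},{"dx":0,"dy":0,"dz":-0.025,"rx":0,"ry":0,"rz":0,"hand":0.05},{"dx":0,"dy":0,"dz":-0.025,"rx":0,"ry":0,"rz":0,"hand":0.05},{"dx":0,"dy":0,"dz":-0.025,"rx":0,"ry":0,"rz":0,"hand":0.05},{"dx":0,"dy":0,"dz":-0.01,"rx":0,"ry":0,"rz":0,"hand":0.05},{"dx":0,"dy":0,"dz":0,"rx":0,"ry":0,"rz":0,"hand":0.05},{"dx":0,"dy":0,"dz":0,"rx":0,"ry":0,"rz":0,"hand":0.05}]'
```

```text
clock: 13.85
position: [0.4405, 0.2036, 0.0731]
ee_rot: [-0.001, 1.0, -0.001, 0.0]
contact_force: [-1.2, 6.1, 1.0]
width: 0.0554
gripper_force: 63.1
clock: 14.43
position: [0.4398, 0.2024, 0.172]
ee_rot: [0.001, 1.0, -0.0, -0.001]
contact_force: [-1.0, 0.2, -6.9]
width: 0.0552
gripper_force: 64.8
```

```bash
python3 -m pendant '[{"dx":0.005,"dy":-0.015,"dz":0,"rx":0,"ry":0,"rz":0,"hand":0.05},{"dx":0.005,"dy":-0.03,"dz":0,"rx":0,"ry":0,"rz":0,"hand":0.05},{"dx":0.005,"dy":-0.03,"dz":0,"rx":0,"ry":0,"rz":0,"hand":0.05},{"dx":0,"dy":-0.03,"dz":0,"rx":0,"ry":0,"rz":0,"hand":0.05},{"dx":0,"dy":-0.02,"dz":0,"rx":0,"ry":0,"rz":0,"hand":0.05},{"dx":0,"dy":-0.01,"dz":0,"rx":0,"ry":0,"rz":0,"hand":0.05},{"dx":0,"dy":0,"dz":0,"rx":0,"ry":0,"rz":0,"hand":0.05},{"dx":0,"dy":0,"dz":0,"rx":0,"ry":0,"rz":0,"hand":0.05}]'
python3 -c "
from h import *
im=wrist('w10');c=proj(im,[[.4545,.339,.006],[.4545,.339,.172+.026]]);print(c.round(1))
W=im['frame'].copy();cv2.circle(W,tuple(int(x) for x in c[0]),2,(255,0,255),-1);save(W,'pics/w10.png')"
```

```text
clock: 15.1
position: [0.4545, 0.3369, 0.171]
ee_rot: [0.002, 1.0, 0.0, -0.002]
contact_force: [-0.5, -0.2, -5.2]
width: 0.0552
gripper_force: 65.2
tcp [0.4545 0.3369 0.171 ] yaw 0.03 tilt [-0.0035 -0.0037]
[[252.3 175.1]
 [251.9 284. ]]
```

View pics/w10.png

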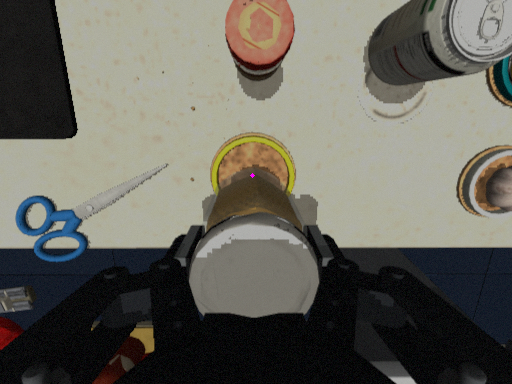

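The lid is centred at column 255 and the yellow ring spans 211-297, centre 254, so they line up. Lowering.

```bash
python3 -m pendant '[{"dx":0,"dy":-0.001,"dz":0.02,"rx":0,"ry":0,"rz":0,"hand":0.05},{"dx":0,"dy":0,"dz":0.025,"rx":0,"ry":0,"rz":0,"hand":0.05},{"dx":0,"dy":0,"dz":0.02,"rx":0,"ry":0,"rz":0,"hand":0.05},{"dx":0,"dy":0,"dz":0.01,"rx":0,"ry":0,"rz":0,"hand":0.05},{"dx":0,"dy":0,"dz":0.007,"rx":0,"ry":0,"rz":0,"hand":0.05},{"dx":0,"dy":0,"dz":0,"rx":0,"ry":0,"rz":0,"hand":0.05},{"dx":0,"dy":0,"dz":0,"rx":0,"ry":0,"rz":0,"hand":0.05}]'
```

```text
clock: 15.73
position: [0.4562, 0.3388, 0.0915]
ee_rot: [-0.0, 1.0, -0.001, 0.0]
contact_force: [0.5, -0.0, -6.1]
width: 0.0551
gripper_force: 65.2
```

```bash
python3 -m pendant '[{"dx":-0.002,"dy":0.001,"dz":0.005,"rx":0,"ry":0,"rz":0,"hand":0.05},{"dx":0,"dy":0,"dz":0.004,"rx":0,"ry":0,"rz":0,"hand":0.05},{"dx":0,"dy":0,"dz":0.002,"rx":0,"ry":0,"rz":0,"hand":0.05},{"dx":0,"dy":0,"dz":0,"rx":0,"ry":0,"rz":0,"hand":0.05},{"dx":0,"dy":0,"dz":0,"rx":0,"ry":0,"rz":0,"hand":0.05}]'
```

```text
clock: 16.15
position: [0.4536, 0.3382, 0.0801]
ee_rot: [0.0, 1.0, -0.0, 0.0]
contact_force: [0.2, -0.3, -5.0]
width: 0.0549
gripper_force: 65.2
```

```bash
python3 -m pendant '[{"dx":0,"dy":0,"dz":0.001,"rx":0,"ry":0,"rz":0,"hand":0.05},{"dx":0,"dy":0,"dz":0,"rx":0,"ry":0,"rz":0,"hand":0.05},{"dx":0,"dy":0,"dz":0,"rx":0,"ry":0,"rz":0,"hand":0.058},{"dx":0,"dy":0,"dz":0,"rx":0,"ry":0,"rz":0,"hand":0.065},{"dx":0,"dy":0,"dz":0,"rx":0,"ry":0,"rz":0,"hand":0.075},{"dx":0,"dy":0,"dz":0,"rx":0,"ry":0,"rz":0,"hand":0.085},{"dx":0,"dy":0,"dz":0,"rx":0,"ry":0,"rz":0,"hand":0.085}]'
python3 -m pendant '[{"dx":0,"dy":0,"dz":-0.02,"rx":0,"ry":0,"rz":0,"hand":0.085},{"dx":0,"dy":0,"dz":-0.04,"rx":0,"ry":0,"rz":0,"hand":0.085},{"dx":0,"dy":0,"dz":-0.04,"rx":0,"ry":0,"rz":0,"hand":0.085},{"dx":0,"dy":0,"dz":-0.04,"rx":0,"ry":0,"rz":0,"hand":0.085},{"dx":0.01,"dy":0,"dz":-0.02,"rx":0,"ry":0,"rz":0,"hand":0.085},{"dx":0,"dy":0,"dz":0,"rx":0,"ry":0,"rz":0,"hand":0.085},{"dx":0,"dy":0,"dz":0,"rx":0,"ry":0,"rz":0,"hand":0.085}]'
python3 -c "
from h import *
im=wrist('w11');c=proj(im,[[.4535,.338,.105],[.574,.323,.106]]);print(c.round(1))
u,v=map(int,c[1]);f=im['frame'][max(v-40,0):v+40,u-40:u+40];H=cv2.cvtColor(f,cv2.COLOR_RGB2HSV).astype(int)
m=(((H[...,0]<10)|(H[...,0]>172))&(H[...,1]>80)&(H[...,2]>150)).astype(np.uint8)
k,l,st,cc=cv2.connectedComponentsWithStats(m);i=1+st[1:,4].argmax();p=np.argwhere(l==i)[:,::-1].astype(np.int32);e=cv2.minEnclosingCircle(p)
uv=np.array(e[0])+[u-40,max(v-40,0)];print(uv,e[1],onz(im,uv,.106).round(4),st[i])
g=cv2.cvtColor(im['frame'],cv2.COLOR_RGB2HSV);q=((g[...,1]<30)&(g[...,2]>200)).astype(np.uint8);u,v=map(int,c[0])
save(np.hstack([im['frame']]),'pics/w11.png')"
```

```text
clock: 16.73
position: [0.4539, 0.3382, 0.0795]
ee_rot: [-0.0, 1.0, -0.0, 0.0]
contact_force: [0.2, 0.5, 0.5]
width: 0.0854
gripper_force: 0.0
clock: 17.32
position: [0.4644, 0.3384, 0.2406]
ee_rot: [-0.001, 1.0, -0.0, 0.002]
contact_force: [-0.1, 0.8, -1.0]
width: 0.0849
gripper_force: 0.0
tcp [0.4644 0.3384 0.2406] yaw -0.05 tilt [0.0032 0.0017]
[[255.4 193.4]
 [272.4  63.7]]
[259.65531921  62.89787292] 26.154661178588867 [[0.5747 0.3343 0.106 ]] [   4   14   48   53 1001]
```

View pics/w11.png

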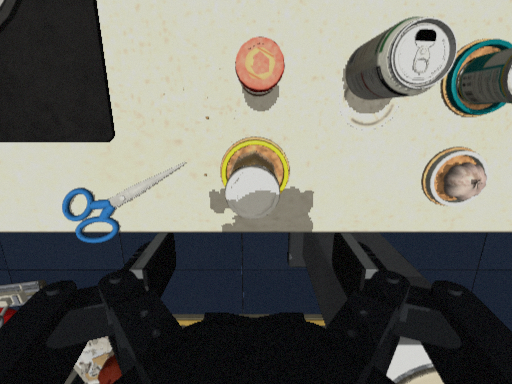

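The honey jar stands in the yellow well, with its lid at (252,192) against a predicted (255,193). The spice cap is at (260,62), giving (0.576, 0.334). Approaching.

```bash
python3 -m pendant '[{"dx":0.03,"dy":0.002,"dz":0,"rx":0,"ry":0,"rz":0,"hand":0.075},{"dx":0.04,"dy":0.002,"dz":0,"rx":0,"ry":0,"rz":0,"hand":0.075},{"dx":0.03,"dy":0,"dz":0,"rx":0,"ry":0,"rz":0,"hand":0.075},{"dx":0.012,"dy":0,"dz":0,"rx":0,"ry":0,"rz":0,"hand":0.075},{"dx":0,"dy":0,"dz":0.03,"rx":0,"ry":0,"rz":0,"hand":0.075},{"dx":0,"dy":0,"dz":0.03,"rx":0,"ry":0,"rz":0,"hand":0.075},{"dx":0,"dy":0,"dz":0.02,"rx":0,"ry":0,"rz":0,"hand":0.075},{"dx":0,"dy":0,"dz":0,"rx":0,"ry":0,"rz":0,"hand":0.075},{"dx":0,"dy":0,"dz":0,"rx":0,"ry":0,"rz":0,"hand":0.075}]'
python3 -c "
from h import *
im=wrist('w12');c=proj(im,[[.576,.334,.106]]);print(c.round(1))
H=cv2.cvtColor(im['frame'],cv2.COLOR_RGB2HSV).astype(int)
m=(((H[...,0]<10)|(H[...,0]>172))&(H[...,1]>80)&(H[...,2]>150)).astype(np.uint8);m=cv2.morphologyEx(m,cv2.MORPH_CLOSE,np.ones((9,9)))
k,l,st,cc=cv2.connectedComponentsWithStats(m);o=np.argsort(-st[1:,4])[:3]+1
for i in o: print(st[i],cc[i].round(1),onz(im,cc[i],.106).round(4))
print(267.7*.0225/(im['position'][2]-.106))"
```

```text
clock: 18.12
position: [0.5738, 0.3333, 0.156]
ee_rot: [0.001, 1.0, -0.0, -0.003]
contact_force: [0.5, -0.7, 0.3]
width: 0.0751
gripper_force: 0.0
tcp [0.5738 0.3333 0.156 ] yaw -0.03 tilt [-0.006  -0.0028]
[[254.2 211.3]]
[223 185  61  31 868] [251.3 196.4] [[0.5869 0.336  0.106 ]]
[279 187   1   1   1] [279. 187.] [[0.5935 0.3173 0.106 ]]
34.7948742954635
```

```bash
python3 -m pendant '[{"dx":0.001,"dy":0,"dz":0.03,"rx":0,"ry":0,"rz":0,"hand":0.075},{"dx":0,"dy":0,"dz":0.03,"rx":0,"ry":0,"rz":0,"hand":0.075},{"dx":0,"dy":0,"dz":0.02,"rx":0,"ry":0,"rz":0,"hand":0.075},{"dx":0,"dy":0,"dz":0.005,"rx":0,"ry":0,"rz":0,"hand":0.075},{"dx":0,"dy":0,"dz":0,"rx":0,"ry":0,"rz":0,"hand":0.075}]'
python3 -m pendant '[{"dx":0,"dy":0,"dz":0,"rx":0,"ry":0,"rz":0,"hand":0.06},{"dx":0,"dy":0,"dz":0,"rx":0,"ry":0,"rz":0,"hand":0.05},{"dx":0,"dy":0,"dz":0,"rx":0,"ry":0,"rz":0,"hand":0.035},{"dx":0,"dy":0,"dz":0,"rx":0,"ry":0,"rz":0,"hand":0.035},{"dx":0,"dy":0,"dz":0,"rx":0,"ry":0,"rz":0,"hand":0.035},{"dx":0,"dy":0,"dz":0,"rx":0,"ry":0,"rz":0,"hand":0.035},{"dx":0,"dy":0,"dz":0,"rx":0,"ry":0,"rz":0,"hand":0.035},{"dx":0,"dy":0,"dz":0,"rx":0,"ry":0,"rz":0,"hand":0.035}]' 40
```

```text
clock: 18.58
position: [0.5763, 0.334, 0.0738]
ee_rot: [0.0, 1.0, -0.0, -0.001]
contact_force: [1.0, 0.5, 1.0]
width: 0.0751
gripper_force: 0.0
clock: 19.25
position: [0.578, 0.3343, 0.0765]
ee_rot: [-0.001, 1.0, -0.0, 0.002]
contact_force: [-0.1, -0.6, 6.4]
width: 0.0435
gripper_force: 40.2
```

```bash
python3 -m pendant '[{"dx":0,"dy":0,"dz":-0.02,"rx":0,"ry":0,"rz":0,"hand":0.035},{"dx":0,"dy":0,"dz":-0.03,"rx":0,"ry":0,"rz":0,"hand":0.035},{"dx":0,"dy":0,"dz":-0.04,"rx":0,"ry":0,"rz":0,"hand":0.035},{"dx":0,"dy":0,"dz":-0.04,"rx":0,"ry":0,"rz":0,"hand":0.035},{"dx":-0.02,"dy":0.01,"dz":-0.02,"rx":0,"ry":0,"rz":0,"hand":0.035},{"dx":-0.03,"dy":0.03,"dz":0,"rx":0,"ry":0,"rz":0,"hand":0.035},{"dx":-0.03,"dy":0.03,"dz":0,"rx":0,"ry":0,"rz":0,"hand":0.035},{"dx":-0.03,"dy":0.03,"dz":0,"rx":0,"ry":0,"rz":0,"hand":0.035},{"dx":-0.02,"dy":0.035,"dz":0,"rx":0,"ry":0,"rz":0,"hand":0.035},{"dx":-0.008,"dy":0.035,"dz":0,"rx":0,"ry":0,"rz":0,"hand":0.035},{"dx":0,"dy":0.035,"dz":0,"rx":0,"ry":0,"rz":0,"hand":0.035},{"dx":0,"dy":0.035,"dz":0,"rx":0,"ry":0,"rz":0,"hand":0.035}]'
python3 -m pendant '[{"dx":0,"dy":0.035,"dz":0,"rx":0,"ry":0,"rz":0,"hand":0.035},{"dx":0,"dy":0.035,"dz":0,"rx":0,"ry":0,"rz":0,"hand":0.035},{"dx":0,"dy":0.035,"dz":0,"rx":0,"ry":0,"rz":0,"hand":0.035},{"dx":0,"dy":0.035,"dz":0,"rx":0,"ry":0,"rz":0,"hand":0.035},{"dx":0,"dy":0.035,"dz":0,"rx":0,"ry":0,"rz":0,"hand":0.035},{"dx":0,"dy":0.035,"dz":0,"rx":0,"ry":0,"rz":0,"hand":0.035},{"dx":0,"dy":0.035,"dz":0,"rx":0,"ry":0,"rz":0,"hand":0.035},{"dx":0,"dy":0.035,"dz":0,"rx":0,"ry":0,"rz":0,"hand":0.035},{"dx":0,"dy":0.035,"dz":0,"rx":0,"ry":0,"rz":0,"hand":0.035},{"dx":0,"dy":0.035,"dz":0,"rx":0,"ry":0,"rz":0,"hand":0.035},{"dx":0,"dy":0,"dz":0,"rx":0,"ry":0,"rz":0,"hand":0.035},{"dx":0,"dy":0,"dz":0,"rx":0,"ry":0,"rz":0,"hand":0.035}]'
```

```text
clock: 20.25
position: [0.4389, 0.0946, 0.2249]
ee_rot: [-0.0, 1.0, 0.0, 0.001]
contact_force: [0.7, -0.4, -1.5]
width: 0.0433
gripper_force: 40.9
clock: 21.25
position: [0.4398, -0.2559, 0.2242]
ee_rot: [0.0, 1.0, -0.002, 0.0]
contact_force: [-0.7, 0.2, -1.0]
width: 0.0434
gripper_force: 41.0
```

```bash
python3 -c "
from h import *
im=wrist('w13');s=manip.get_state();x,y,z=s['position'];c=proj(im,[[x,y,z+.0295],[x+.0225,y,z+.0295],[x-.0225,y,z+.0295],[x,y+.0225,z+.0295],[x,y-.0225,z+.0295],[.4396,-.2574,.006]]);print(c.round(0).tolist())
H=cv2.cvtColor(im['frame'],cv2.COLOR_RGB2HSV).astype(int)
m=(((H[...,0]<12)|(H[...,0]>172))&(H[...,1]>70)&(H[...,2]>70)).astype(np.uint8)
k,l,st,cc=cv2.connectedComponentsWithStats(m);o=np.argsort(-st[1:,4])[:5]+1
for i in o: print(st[i],cc[i].round(1))
save(im['frame'][100:384,100:420],'pics/w13c.png')"
```

```text
tcp [ 0.4398 -0.2559  0.2242] yaw -0.23 tilt [ 0.0005 -0.    ]
[[253.0, 288.0], [253.0, 238.0], [253.0, 332.0], [198.0, 288.0], [308.0, 288.0], [256.0, 166.0]]
[ 202  248  103   67 3303] [253.3 277.6]
[ 236  274   38   40 1065] [254.8 295.1]
[149   0  65  62 976] [194.6  41.7]
[227 139  58  53 735] [255.9 162.1]
[224 215  10   9  49] [228.4 219.1]
```

View pics/w13c.png

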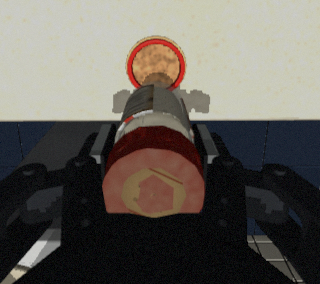

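The jar hangs straight, with the cap emblem at (253,290) against a predicted (253,288). The red ring is centred at column 256, so shift 1.5 mm and lower.

```bash
python3 -m pendant '[{"dx":0.001,"dy":0.0015,"dz":0.03,"rx":0,"ry":0,"rz":0,"hand":0.035},{"dx":0,"dy":0,"dz":0.035,"rx":0,"ry":0,"rz":0,"hand":0.035},{"dx":0,"dy":0,"dz":0.035,"rx":0,"ry":0,"rz":0,"hand":0.035},{"dx":0,"dy":0,"dz":0.02,"rx":0,"ry":0,"rz":0,"hand":0.035},{"dx":0,"dy":0,"dz":0.008,"rx":0,"ry":0,"rz":0,"hand":0.035},{"dx":0,"dy":0,"dz":0,"rx":0,"ry":0,"rz":0,"hand":0.035},{"dx":0,"dy":0,"dz":0,"rx":0,"ry":0,"rz":0,"hand":0.035}]'
```

```text
clock: 21.88
position: [0.4415, -0.2553, 0.0969]
ee_rot: [0.0, 1.0, 0.0, 0.0]
contact_force: [0.6, 0.3, -0.8]
width: 0.0438
gripper_force: 41.1
```

```bash
python3 -m pendant '[{"dx":-0.001,"dy":0.002,"dz":0.006,"rx":0,"ry":0,"rz":0,"hand":0.035},{"dx":0,"dy":0,"dz":0.005,"rx":0,"ry":0,"rz":0,"hand":0.035},{"dx":0,"dy":0,"dz":0.002,"rx":0,"ry":0,"rz":0,"hand":0.035},{"dx":0,"dy":0,"dz":0,"rx":0,"ry":0,"rz":0,"hand":0.035},{"dx":0,"dy":0,"dz":0,"rx":0,"ry":0,"rz":0,"hand":0.035}]'
```

```text
clock: 22.3
position: [0.4399, -0.2579, 0.0833]
ee_rot: [0.0, 1.0, -0.0, 0.0]
contact_force: [0.0, -0.6, -0.8]
width: 0.0437
gripper_force: 41.1
```

```bash
python3 -m pendant '[{"dx":0,"dy":0,"dz":0.001,"rx":0,"ry":0,"rz":0,"hand":0.035},{"dx":0,"dy":0,"dz":0,"rx":0,"ry":0,"rz":0,"hand":0.035}]' | grep -E "pos|cont"
python3 -m pendant '[{"dx":0,"dy":0,"dz":0,"rx":0,"ry":0,"rz":0,"hand":0.048},{"dx":0,"dy":0,"dz":0,"rx":0,"ry":0,"rz":0,"hand":0.055},{"dx":0,"dy":0,"dz":0,"rx":0,"ry":0,"rz":0,"hand":0.065},{"dx":0,"dy":0,"dz":0,"rx":0,"ry":0,"rz":0,"hand":0.075},{"dx":0,"dy":0,"dz":0,"rx":0,"ry":0,"rz":0,"hand":0.075},{"dx":0,"dy":0,"dz":-0.01,"rx":0,"ry":0,"rz":0,"hand":0.075},{"dx":0,"dy":0,"dz":-0.03,"rx":0,"ry":0,"rz":0,"hand":0.075},{"dx":0,"dy":0,"dz":-0.04,"rx":0,"ry":0,"rz":0,"hand":0.075},{"dx":0,"dy":0,"dz":-0.04,"rx":0,"ry":0,"rz":0,"hand":0.075},{"dx":0,"dy":0,"dz":-0.04,"rx":0,"ry":0,"rz":0,"hand":0.075}]'
python3 -m pendant '[{"dx":-0.03,"dy":0,"dz":0,"rx":0,"ry":0,"rz":0,"hand":0.075},{"dx":-0.03,"dy":0,"dz":0,"rx":0,"ry":0,"rz":0,"hand":0.075},{"dx":-0.03,"dy":0,"dz":0,"rx":0,"ry":0,"rz":0,"hand":0.075},{"dx":0,"dy":0,"dz":0,"rx":0,"ry":0,"rz":0,"hand":0.075},{"dx":0,"dy":0,"dz":0,"rx":0,"ry":0,"rz":0,"hand":0.075}]'
python3 -c "
from h import *
im=wrist('w14');A=manip.get_image('scene');B=manip.get_image('side')
pts=np.array([[.4396,-.2574,.112],[.5735,.057,.078],[.454,.338,.105],[.4465,.064,.03]])
def red(fr,c,h=45):
    u,v=map(int,c);y0,x0=max(v-h,0),max(u-h,0);H=cv2.cvtColor(fr[y0:v+h,x0:u+h],cv2.COLOR_RGB2HSV).astype(int)
    m=(((H[...,0]<12)|(H[...,0]>172))&(H[...,1]>70)&(H[...,2]>150)).astype(np.uint8)
    k,l,st,cc=cv2.connectedComponentsWithStats(m);o=np.argsort(-st[1:,4])[:3]+1
    return [(st[i].tolist(),(st[i][:2]+st[i][2:4]/2+[x0,y0]).tolist()) for i in o]
for n,q in(('wrist',im),('scene',A),('side',B)):
    c=proj(q,pts);print(n,c.round(1).tolist(),red(q['frame'],c[0]))
    if n!='wrist':
        old=np.load(n+'0.npz')['frame'].astype(int)
        P=np.array([[.58,.179,.06],[.588,-.19,.055]])
        for u,v in proj(q,P).astype(int): print(' diff can/pink',np.abs(q['frame'].astype(int)-old)[v-22:v+22,u-12:u+12].mean().round(1))
"
```

```text
position: [0.4401, -0.2581, 0.0825]
contact_force: [0.4, -0.8, 2.1]
clock: 23.3
position: [0.4394, -0.2574, 0.2445]
ee_rot: [0.0, 1.0, -0.0, 0.0]
contact_force: [0.6, -0.3, -0.2]
width: 0.0751
gripper_force: 0.0
clock: 23.72
position: [0.3489, -0.2576, 0.243]
ee_rot: [0.001, 1.0, -0.001, 0.001]
contact_force: [0.3, -0.4, 1.3]
width: 0.0751
gripper_force: 0.0
tcp [ 0.3489 -0.2576  0.243 ] yaw -0.14 tilt [ 0.0013 -0.0011]
wrist [[254.4, 85.8], [-106.2, -73.3], [-407.0, 71.4], [-18.8, 86.4]] [([16, 21, 59, 63, 1775], [254.5, 92.5]), ([40, 39, 16, 21, 186], [257.0, 89.5]), ([59, 42, 1, 1, 1], [268.5, 82.5])]
scene [[334.0, 141.5], [230.5, 205.8], [198.8, 321.2], [273.0, 240.9]] [([39, 41, 15, 10, 98], [335.5, 142.0]), ([28, 62, 22, 18, 66], [328.0, 167.0]), ([58, 0, 16, 1, 16], [355.0, 96.5])]
 diff can/pink 5.5
 diff can/pink 5.2
side [[224.6, 225.0], [258.0, 164.1], [209.1, 117.5], [215.7, 180.1]] [([36, 43, 19, 11, 98], [224.5, 227.5]), ([33, 70, 30, 19, 88], [227.0, 258.5]), ([42, 46, 7, 4, 23], [224.5, 227.0])]
 diff can/pink 18.8
 diff can/pink 0.7
```

The spice cap shows at (335.5,142) in scene and (224.5,227) in side, within 3 px of where a seated jar should be. The landing contact was about 2 N. The pictures around the can and pink jar are almost unchanged; the one larger side-view difference is the spice jar gone from behind the can.

```bash
python3 -c "
from rig import manip
print(manip.sign_off())"
```

```text
the job is handed in; nothing more can be done
None
```

I set all four ingredients upright in their own stands, left the can and pink jar where they were, and handed the job in at about 24 s; the hand-in gave no verdict.

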